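# Gauge a plaster hopper's slide gate and hold its sprung shutter half open

### The job

Take the wider of the two gauge blades from its rack, stand it in the slot of the slide gate, pushed down until its shoulders rest on the slot block, and let go of it: it marks half opening. Then slide the sprung shutter by its upright black tab until the pointer on the tab lines up with the gauge blade (half of its travel), never letting it run wide open, and finish while still holding the shutter there against its spring. Leave the narrower blade in the rack and the other things where they are.

Things in the scene. Friction and masses are not known exactly. Their poses are not given: they have to be found in the camera images.
- slide_gate: Slide gate of a plaster hopper, fixed to the table: an aluminium plate 116 x 174 mm (its own x, y) whose top is 20 mm above the table, with two dark guide rails along y (tops at 32 mm), a steel shutter between them, a spring tube (16 mm thick, top at 38 mm) at the -y end and a steel slot block beside the rails on its -x side (towards the robot). Origin: centre of its underside on the table; z up; the shutter opens along its own +y.
- gate_slot (a point): Centre of the mouth of the slot in the slot block, 38 mm above the table, at x = -36, y = +34 mm in the gate's frame; axes as the gate's. The slot goes straight down, open 32.5 mm long along x and 6.5 mm wide along y, 18 mm deep. The block measures 43 x 24 mm from above. With the wide blade in it, the blade's shoulders rest on the block's top and its handle rises 30 mm above it.
- shutter (a joint): Travel of the shutter in m: 0 shut, 0.048 wide open, 0.024 half open. A spring pushes it shut with about 3 N at 0, 8 N at half and 13 N wide open; it closes by itself when let go.
- tab (a point): Centre of the top of the shutter's upright black tab, 72 mm above the table; axes as the gate's. The tab is 28 mm wide along x and 12 mm thick along y and rises 41 mm above its 20 mm long foot. At shut it stands at x = +26, y = +10 mm in the gate's frame and moves along +y with the shutter; a thin steel pointer sticks out of its -x side, towards the slot block. At half opening the tab's y equals that of gate_slot.
- gauge_rack: Grey rack, fixed to the table, 60 x 140 mm (its own x, y), top 32 mm above the table, with two slots like the gate's, running along x, at y = -35 and +35 mm; a gauge blade hangs in each by its shoulders, either blade in either slot. Origin: centre of its underside.
- gauge_wide: The wider gauge blade, loose, upright, 60 g (varies): steel blade 30 mm wide (its own x), 4 mm thick (y), 16 mm long below a ribbed aluminium handle block 40 x 12 x 30 mm, whose underside forms the shoulders. Origin: centre of the blade's lower end; z up along the blade; shoulders at z = 16 mm, top of the handle at z = 46 mm. Either way round will do.
- gauge_narrow: The narrower gauge blade, made likewise: blade 16 mm wide, handle 26 x 12 x 30 mm. Stays in the rack.
- cast: Bystander: off-white plaster dental cast, 60 x 73 x 28 mm, loose on the table between gate and rack; origin at its underside.
- sanding_block: Bystander: abrasive block, brown with a black top, 41 x 66 x 26 mm, loose, behind the gate; origin at its underside.
- wax_jar: Bystander: small jar with a dark red lid, 44 mm across, 50 mm high, loose, left of the rack; origin at its underside.
Things that resemble listed ones, but are neither listed nor needed, are in the scene too. Leave any orange look-alike of the gauge_wide alone.

How it is judged:
On the way, in this order (a step that is already met when the one before it is completed fails the run):
1. the wide gauge blade stands home in the gate's slot and is let go, the shutter still shut (horizontal distance between gauge_wide and gate_slot below 0.005 m and z of gauge_wide in the frame of gate_slot below -0.0135 m and angle between gauge_wide's own z axis and vertical below 0.12 rad and value of joint shutter below 0.006 m and contact force between the fingers and gauge_wide below 0.3 N), for 0.2 s.
2. the shutter is held at half travel (value of joint shutter between 0.02 and 0.028 m and contact force between the fingers and shutter above 3 N), for 0.5 s.
At the end, for the whole second after the job is handed in: Fingers hold the shutter still at half travel (24 mm, within 4 mm) with at least 3 N; the wide blade stands upright in the gate slot, within 5 mm of its centre and 2.5 mm of fully home, untouched by fingers or shutter; narrow blade still in the rack (moved under 15 mm) (all of step 2 and velocity of joint shutter between -0.01 and 0.01 m/s and contact force between gauge_wide and shutter below 0.3 N and contact force between the fingers and gauge_wide below 0.3 N and horizontal distance between gauge_wide and gate_slot below 0.005 m and z of gauge_wide in the frame of gate_slot below -0.0135 m and angle between gauge_wide's own z axis and vertical below 0.12 rad and distance of gauge_narrow from where it was at the start of the episode below 0.015 m); the arm keeps its last pose, push and grip.
It fails at once if the shutter is run wide open (past 42 mm) (value of joint shutter above 0.042 m).
It fails at once if the narrow gauge blade is taken out or knocked out of the rack (distance of gauge_narrow from where it was at the start of the episode above 0.015 m).
It fails at once if a bystander is moved by more than 2 cm (distance of any of cast, sanding_block, wax_jar from where it was at the start of the episode above 0.02 m).
It also fails if it takes over 58 s, if anything falls off the work surface, if the arm or the gripper's body presses on something with over 40 N, if the wrist force passes 120 N, or if a joint passes its speed limit or range.

### The arm

A 6-joint arm with a two-finger parallel gripper is mounted at the origin on a cart in front of the work surface, level with it; the furniture and walls round the work are solid. World frame = base frame: x ahead of the robot, y to its left, z up, the work surface at z = 0. Lengths are in m, angles in rad, forces in N, time in s.
With the tool pointing down it reaches from about 0.35 to 0.975 m from the base axis. Payload 4.9 kg.
Tool frame: the origin (TCP) lies midway between the tips of the shut fingers; the grasp point (between the pads) lies 19 mm behind it; x points along the fingers, y is the direction in which the jaws open and shut, and the axes are right-handed (so a half turn about x gives the same grasp; the last joint's range is limited). The gripper opens to 85 mm and grips with 20 to 120 N. Pads are 22 mm wide; open, the fingers measure 114 mm over their backs; the gripper's body (76 mm by 85 mm) begins 54 mm behind the grasp point. The pads swing forward as they close: fully open they stand 13 mm farther back than shut.
Start: joints at [1.181, 0.053, 1.613, -0, 1.476, -0.119], TCP at [0.167, 0.602, 0.231] pointing down, gripper open.
Joint ranges: [-3.01, 3.01], [-1.01, 2.22], [0.06, 2.58], [-1.02, 4.17], [0.09, 2.62], [-3.14, 3.14]. Speed limits (rad/s): [2.57, 2.57, 3.14, 3.14, 3.14, 3.14].

### API

Orientations are given as a rotation vector (axis times angle).
In Python, from station import ctrl gives the robot as it stands.
- The arm moves only by the shell command python3 -m handwheel 'ROWS' [FORCE]. ROWS is JSON, a list of rows, each a list of 3 entries, a list of its own where there are three numbers: the finger opening in m, from 0 to 0.0854, then the shift along the tool's x, y, z in m, then the turn, a rotation vector about the tool's x, y, z in degrees. In form: [[claw, [dx, dy, dz], [ax, ay, az]], ...]. A call has 1 to 10 rows; each row shifts and turns the commanded pose from where the row before left it, along the tool's axes as they then stand; what a row does not reach is not made up. A row lasts 1/12 s, in which the tool goes at most 41.7 mm and 7.16 degrees, less where a joint would pass 70% of its speed; a pose out of reach is approached as far as the arm can. A call with a gripper value outside its range is refused whole. The fingers move at their own pace and stop on an object; FORCE is the grip in N (left out, the last holds). Time passes only in rows, so rows that do not move let the fingers close. It gives the time, the measured TCP pose, the force and the opening at its end, in the units of the state.
- ctrl.get_obs(): the state, without advancing time (a new reading comes with each control period).
- ctrl.get_image(name): name is "scene" or "top" or "wrist"; returns the picture (400x640x3 uint8, red, green, blue); there is no depth.
- ctrl.camera_params(name): a dict with "vertical_fov" (degrees; the focal length in pixels is half the picture's height over the tangent of half this angle, whatever the lens; pixels are square), "cx", "cy" (the principal point, pixels), "rvec" (rotation vector, rad) and "tvec" (3), from world to camera coordinates, as OpenCV has them; the wrist camera has in their place "T_tool_cam" (4x4, takes a point from camera to tool coordinates, whose origin is the TCP and whose axes are the tool frame's). Camera axes: x right, y down, z forward; pixel columns grow to the right and rows downward; lengths in m; the calibration is good to about 2 mm. A picture is of the moment at which its call begins: read the wrist's pose just before it. camera_params takes no time and is no camera call.
- ctrl.finish_job(): hands the job in, once; it reports no verdict.
Trained networks look in the newest picture that a camera, given by its name, has taken for a name from the list of things; names that differ only in an ending like _2 or _b are one class to them, and where a whole thing is asked for, a point or a joint stands for the part that bears it (a point fixed in the world has none). Each returns a list of dicts, best first, with "score" (0 to 1); they miss things now and then, are a little off and sometimes report something else, mostly with a low value. They report only what shows in the picture. A call takes as long as a camera call. They do not tell look-alikes from the thing itself.
- ctrl.look_for(thing, camera): "box" ([centre column, centre row, width, height] in pixels, round what is visible of it).
- ctrl.silhouettes(thing, camera): "mask" (400x640 bool, what is visible of it) and "box" ([centre column, centre row, width, height] in pixels, round what is visible of it).
- ctrl.tip_of(thing, camera): "centre" ([row, column] in pixels: a listed point, or the origin of a listed thing).
The state is a dict: "t": time; "q": joint angles; "dq": joint speeds; "effort": joint torques, N m; "tool_pos": TCP position; "tool_rot": TCP orientation; "contact_force": force on the tool from outside, world axes, zero at the start; "wrist_torque": the same for the moment, N m; "opening": finger opening in m.
Only numpy, scipy, OpenCV 4.12 (cv2) and the standard library are available. Lean on these libraries where they do the work, as an engineer would, in place of code of your own. Each camera call takes 0.05 s, during which the arm holds its last target.

## Working session

There is one attempt and no reset: what is moved stays moved. The work goes in short steps, Python scripts to look and compute and a shell command to move; the robot and the scene stay as the last step left them, time stands still between calls to the robot, and variables do not carry over. Pictures are saved under pics/ and viewed, and the job is handed in when it is done.

```bash
mkdir -p pics; ls
python3 - <<'E'
from station import ctrl
import cv2
o=ctrl.get_obs();print(o)
for n in("scene","top","wrist"):
    im=ctrl.get_image(n);cv2.imwrite(f"pics/{n}0.png",im[:,:,::-1]);print(n,ctrl.camera_params(n))
E
```

```text
pics
{'t': 0.0, 'q': array([ 1.18100165e+00,  5.33447567e-02,  1.61427789e+00, -3.05305912e-05,
        1.47600454e+00, -1.19011346e-01]), 'dq': array([ 6.55883355e-05, -1.26028383e-04,  1.70233356e-04, -9.66971706e-04,
       -1.97028452e-05,  3.06762801e-04]), 'effort': array([ 2.15082626e-03, -3.93695855e+01, -3.70169449e+01,  9.99177701e-05,
        7.26430735e-03,  2.57403528e-06]), 'tool_pos': array([0.166957  , 0.60164599, 0.23008015]), 'tool_rot': array([ 0.21101057,  1.56080784, -0.21412354]), 'contact_force': array([-0.28416693, -0.56949015,  0.2668388 ]), 'wrist_torque': array([-0.01119493,  0.02701084,  0.03255019]), 'opening': 0.08559108671039355}
scene {'vertical_fov': 51.46301033719992, 'cx': 319.98501783123936, 'cy': 206.46431533693828, 'rvec': array([ 0.97481136, -2.12717945,  1.3191784 ]), 'tvec': array([0.45117993, 0.20382537, 0.76136105])}
top {'vertical_fov': 55.54295026461977, 'cx': 319.12311909980684, 'cy': 197.11021501543556, 'rvec': array([ 2.14802962, -2.03327624,  0.23865781]), 'tvec': array([0.07550599, 0.56001532, 0.91718545])}
wrist {'vertical_fov': 58.52225219859425, 'cx': 317.93671155593, 'cy': 200.86048099930457, 'T_tool_cam': array([[ 9.99775502e-04, -2.88413080e-01,  9.57505559e-01,
        -1.41961159e-01],
       [ 9.99999430e-01,  6.46257587e-04, -8.49484146e-04,
         4.47776725e-04],
       [-3.73792893e-04,  9.57505863e-01,  2.88413561e-01,
        -7.32399625e-02],
       [ 0.00000000e+00,  0.00000000e+00,  0.00000000e+00,
         1.00000000e+00]])}
```

View pics/scene0.png

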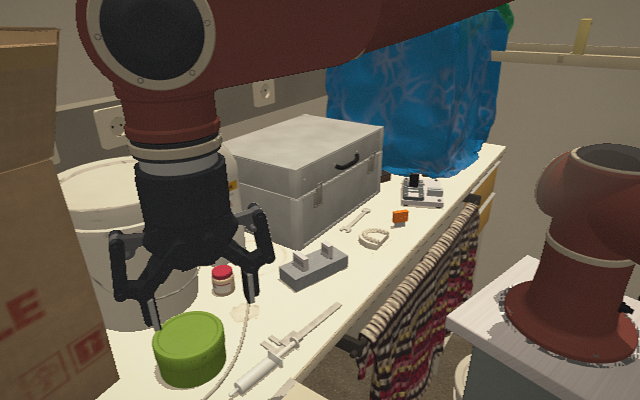

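View pics/top0.png

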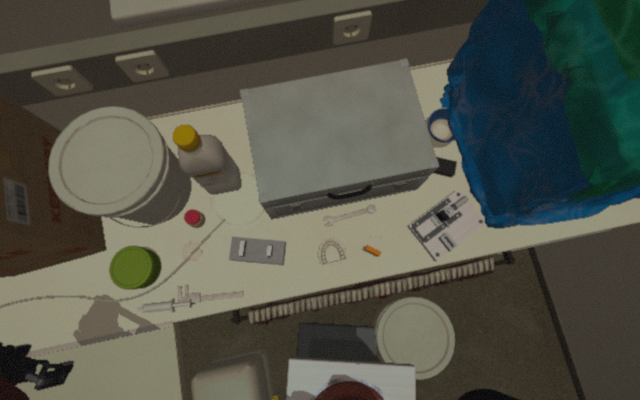

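View pics/wrist0.png

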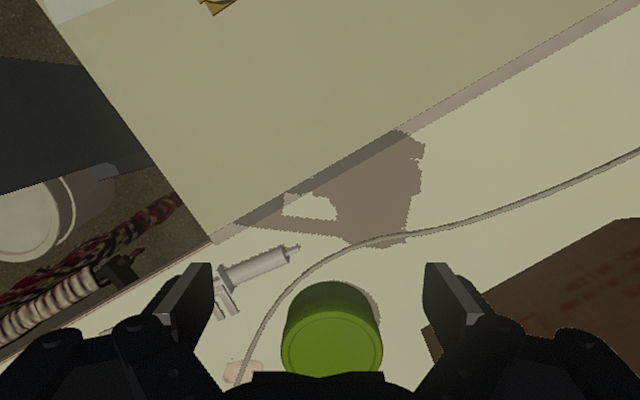

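The scene picture shows the rack at about (313,265), the cast at (375,238), the orange look-alike at (400,216) and the gate at (423,190). In the top view they are at (257,250), (331,250), (372,250) and (447,225). The next step is to run the networks.

```bash
cat > h.py <<'E'
from station import ctrl
import numpy as np, cv2
from scipy.spatial.transform import Rotation as R
def cam(n,obs=None):
    p=ctrl.camera_params(n); f=200/np.tan(np.radians(p['vertical_fov'])/2)
    if 'rvec' in p:
        Rm=R.from_rotvec(p['rvec']).as_matrix(); t=np.array(p['tvec']); Rwc=Rm.T; C=-Rm.T@t
    else:
        o=obs or ctrl.get_obs(); T=np.eye(4); T[:3,:3]=R.from_rotvec(o['tool_rot']).as_matrix(); T[:3,3]=o['tool_pos']
        T=T@p['T_tool_cam']; Rwc=T[:3,:3]; C=T[:3,3]
    return f,p['cx'],p['cy'],Rwc,C
def ray(c,u,v,z):
    f,cx,cy,Rwc,C=c; d=Rwc@np.array([(u-cx)/f,(v-cy)/f,1]); return C+d*(z-C[2])/d[2]
def proj(c,P):
    f,cx,cy,Rwc,C=c; q=(np.atleast_2d(P)-C)@Rwc; return np.c_[f*q[:,0]/q[:,2]+cx,f*q[:,1]/q[:,2]+cy]
E
python3 - <<'E'
from h import *
for n in("top","scene"):
    c=cam(n); print(n,c[4])
    for th,z in (("gauge_wide",0.016),("gauge_narrow",.016),("gauge_rack",0),("gate_slot",.038),("tab",.072),("slide_gate",0),("cast",0),("sanding_block",0),("wax_jar",0)):
        for r in ctrl.tip_of(th,n)[:3]:
            v,u=r['centre']; print(th,round(r['score'],2),np.round([u,v],1),np.round(ray(c,u,v,z),4))
im=ctrl.get_image("top")
cv2.imwrite("pics/topz.png",cv2.resize(im[170:290,200:500,::-1],None,fx=2.6,fy=2.6,interpolation=cv2.INTER_CUBIC))
E
```

```text
top [0.32443226 0.09026098 1.0233006 ]
gauge_wide 0.63 [244.7 249.8] [0.4136 0.2954 0.016 ]
gauge_wide 0.58 [372.7 252. ] [ 0.4264 -0.0423  0.016 ]
gauge_narrow 0.51 [275.1 251.3] [0.4141 0.2148 0.016 ]
gauge_narrow 0.35 [257.7 247.2] [0.4223 0.2617 0.016 ]
gauge_narrow 0.35 [245.6 246.9] [0.4213 0.2938 0.016 ]
gauge_rack 0.66 [257.5 251.2] [0.4132 0.2639 0.    ]
gate_slot 0.93 [452.1 240.7] [ 0.4646 -0.2443  0.038 ]
tab 0.85 [444.2 212.7] [ 0.5303 -0.2146  0.072 ]
tab 0.6 [334.3 251.5] [0.4167 0.0606 0.072 ]
slide_gate 0.78 [445.8 225.3] [ 0.5111 -0.2412  0.    ]
cast 0.97 [335.2 251.3] [0.4244 0.056  0.    ]
sanding_block 0.85 [441.2 168.2] [ 0.6737 -0.232   0.    ]
sanding_block 0.43 [444.4 224.5] [ 0.5131 -0.2375  0.    ]
wax_jar 0.83 [198.1 219.3] [0.4907 0.4344 0.    ]
scene [-0.16320069  0.72448803  0.52274409]
gauge_wide 0.74 [301.8 268.8] [0.4236 0.2825 0.016 ]
gauge_wide 0.6 [400.  227.7] [ 0.4023 -0.013   0.016 ]
gauge_wide 0.15 [379.7 179.7] [ 0.6482 -0.2089  0.016 ]
gauge_narrow 0.65 [379.7 180.2] [ 0.6454 -0.2058  0.016 ]
gauge_narrow 0.42 [326. 259.] [0.418  0.2191 0.016 ]
gauge_narrow 0.15 [222.9 290.6] [0.4674 0.4456 0.016 ]
gauge_rack 0.75 [316.9 272.7] [0.4091 0.253  0.    ]
gauge_rack 0.24 [434.  188.8] [ 0.5116 -0.3088  0.    ]
gate_slot 0.73 [433.8 190.3] [ 0.4565 -0.2244  0.038 ]
tab 0.7 [412.7 172.3] [ 0.5325 -0.2204  0.072 ]
slide_gate 0.85 [420.4 195.3] [ 0.5095 -0.238   0.    ]
slide_gate 0.46 [435.6 189.5] [ 0.5051 -0.308   0.    ]
cast 0.85 [372.2 239.2] [0.4276 0.06   0.    ]
cast 0.18 [330.  258.8] [0.431  0.1958 0.    ]
sanding_block 0.56 [379.3 179.5] [ 0.6759 -0.2387  0.    ]
wax_jar 0.55 [225.8 291.8] [0.4799 0.4343 0.    ]
```

View pics/topz.png

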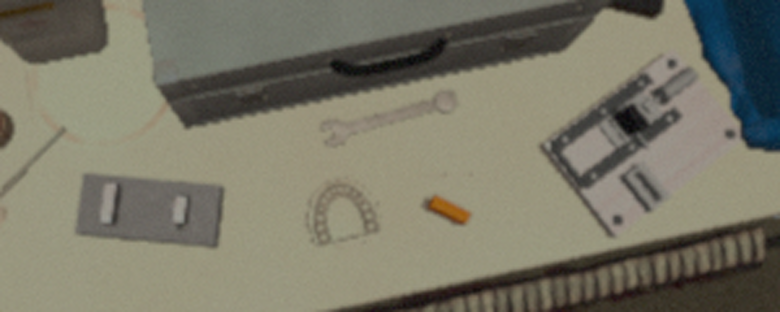

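The wide blade is the left one in the rack, at y≈0.295. I'll move over the rack for a wrist view.

```bash
cat >> h.py <<'E'
def Rdown(yaw):
    # tool x down, tool y at world angle yaw
    x=np.array([0,0,-1.]); y=np.array([np.cos(yaw),np.sin(yaw),0]); return np.c_[x,y,np.cross(x,y)]
def delta(pos,yaw,n=1,flip=True):
    """remaining turn (deg, tool axes) and shift; per-row values if n rows turn+shift evenly (straight line)"""
    o=ctrl.get_obs(); Rc=R.from_rotvec(o['tool_rot']).as_matrix(); p=o['tool_pos']
    best=None
    for y in ((yaw,yaw+np.pi) if flip else (yaw,)):
        rv=R.from_matrix(Rc.T@Rdown(y)).as_rotvec()
        if best is None or np.linalg.norm(rv)<np.linalg.norm(best): best=rv
    print("t",round(o['t'],2),"pos",p.round(4),"F",np.round(o['contact_force'],1),"open",round(o['opening'],4))
    print("turn tot deg",np.degrees(best).round(2),"axes: x",Rc[:,0].round(3),"y",Rc[:,1].round(3),"yaw y",np.degrees(np.arctan2(Rc[1,1],Rc[0,1])).round(2))
    d=np.asarray(pos)-p
    for i in range(n):
        Ri=Rc@R.from_rotvec(best*i/n).as_matrix()
        print("  row",i,"shift mm",(Ri.T@d/n*1000).round(1),"turn",np.degrees(best/n).round(2))
E
python3 - <<'E'
from h import *
delta([0.36,0.26,0.25],np.radians(90),10)
E
```

```text
t 1.1 pos [0.1672 0.6022 0.2313] F [-0.1 -0.   0.4] open 0.0852
turn tot deg [-15.51  -0.     0.  ] axes: x [-0. -0. -1.] y [ 0.267  0.964 -0.   ] yaw y 74.49
  row 0 shift mm [ -1.9 -27.8  27.7] turn [-1.55 -0.    0.  ]
  row 1 shift mm [ -1.9 -28.6  27. ] turn [-1.55 -0.    0.  ]
  row 2 shift mm [ -1.9 -29.3  26.2] turn [-1.55 -0.    0.  ]
  row 3 shift mm [ -1.9 -30.   25.4] turn [-1.55 -0.    0.  ]
  row 4 shift mm [ -1.9 -30.7  24.6] turn [-1.55 -0.    0.  ]
  row 5 shift mm [ -1.9 -31.3  23.7] turn [-1.55 -0.    0.  ]
  row 6 shift mm [ -1.9 -31.9  22.9] turn [-1.55 -0.    0.  ]
  row 7 shift mm [ -1.9 -32.5  22. ] turn [-1.55 -0.    0.  ]
  row 8 shift mm [ -1.9 -33.1  21.1] turn [-1.55 -0.    0.  ]
  row 9 shift mm [ -1.9 -33.7  20.2] turn [-1.55 -0.    0.  ]
```

```bash
python3 -m handwheel '[[0.085,[-0.002,-0.028,0.028],[-1.55,0,0]],[0.085,[-0.002,-0.0285,0.027],[-1.55,0,0]],[0.085,[-0.002,-0.029,0.026],[-1.55,0,0]],[0.085,[-0.002,-0.03,0.025],[-1.55,0,0]],[0.085,[-0.002,-0.031,0.025],[-1.55,0,0]],[0.085,[-0.002,-0.031,0.024],[-1.55,0,0]],[0.085,[-0.002,-0.032,0.023],[-1.55,0,0]],[0.085,[-0.002,-0.0325,0.022],[-1.55,0,0]],[0.085,[-0.002,-0.033,0.021],[-1.55,0,0]],[0.085,[-0.002,-0.034,0.02],[-1.55,0,0]]]'
python3 -m handwheel '[[0.045,[0,0,0],[0,0,0]],[0.045,[0,0,0],[0,0,0]],[0.045,[0,0,0],[0,0,0]]]'
python3 - <<'E'
from h import *
delta([0.36,0.26,0.25],np.radians(90),1)
o=ctrl.get_obs();im=ctrl.get_image("wrist");cv2.imwrite("pics/w1.png",im[:,:,::-1])
c=cam("wrist",o)
for th,z in (("gauge_wide",0.016),("gauge_narrow",.016),("gauge_rack",0)):
    for r in ctrl.tip_of(th,"wrist")[:3]:
        v,u=r['centre']; print(th,round(r['score'],2),np.round([u,v],1),np.round(ray(c,u,v,z),4))
    for r in ctrl.silhouettes(th,"wrist")[:2]:
        print(th,r['score'],np.round(r['box']), cv2.minAreaRect(np.argwhere(r['mask'])[:,::-1].astype(np.float32)))
E
```

```text
t: 1.93
tool_pos: [0.3607, 0.2581, 0.2517]
tool_rot: [-0.001, 1.57, 0.002]
contact_force: [1.3, -0.3, -0.5]
opening: 0.0851
t: 2.18
tool_pos: [0.3602, 0.2599, 0.2514]
tool_rot: [0.001, 1.571, -0.0]
contact_force: [0.1, 0.9, 0.0]
opening: 0.0509
t 2.18 pos [0.3602 0.2599 0.2514] F [0.1 0.9 0. ] open 0.0509
turn tot deg [-0.06 -0.   -0.03] axes: x [-0.     0.001 -1.   ] y [0.001 1.    0.001] yaw y 89.94
  row 0 shift mm [ 1.4  0.1 -0.2] turn [-0.06 -0.   -0.03]
gauge_wide 0.69 [150.3 216.2] [0.4184 0.0725 0.016 ]
gauge_wide 0.64 [ 63.1 218.6] [ 0.4212 -0.0256  0.016 ]
gauge_wide 0.56 [347.4 213. ] [0.4147 0.2929 0.016 ]
gauge_wide 0.63 [ 43. 230.  58.  29.] ((42.39449691772461, 227.01837158203125), (55.553924560546875, 29.309484481811523), 16.699243545532227)
gauge_wide 0.57 [350. 223.  13.  44.] ((351.0, 222.0), (44.0, 14.0), 90.0)
gauge_narrow 0.62 [289.  208.1] [0.409  0.2279 0.016 ]
gauge_narrow 0.71 [286. 220.   7.  33.] ((282.5, 220.0), (32.0, 13.0), 90.0)
gauge_rack 0.79 [314.4 205.7] [0.4112 0.256  0.    ]
gauge_rack 0.68 [318. 212. 130.  67.] ((316.457763671875, 211.89266967773438), (132.42405700683594, 60.3359375), 1.7357046604156494)
```

View pics/w1.png

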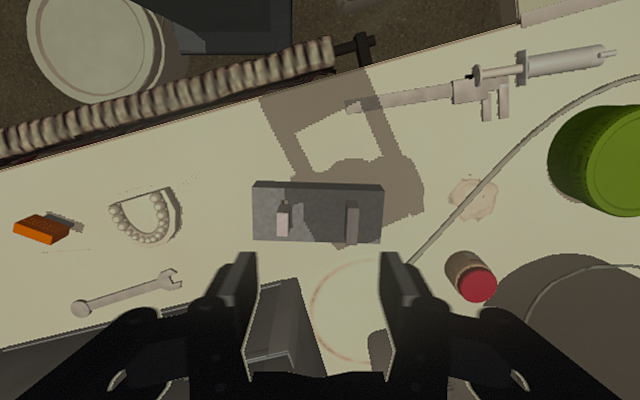

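Run:
```python
from h import *
o=ctrl.get_obs();c=cam("wrist",o)
im=cv2.imread("pics/w1.png")
z=cv2.resize(im[165:260,230:400],None,fx=4.5,fy=4.5,interpolation=cv2.INTER_CUBIC)
cv2.imwrite("pics/w1z.png",z)
for uv in ((254,187),(383,189),(383,244),(253,241)): print(ray(c,*uv,0.032).round(4))
```

```text
[0.3802 0.1938 0.032 ]
[0.3821 0.3286 0.032 ]
[0.4444 0.332  0.032 ]
[0.4412 0.1897 0.032 ]
```

View pics/w1z.png

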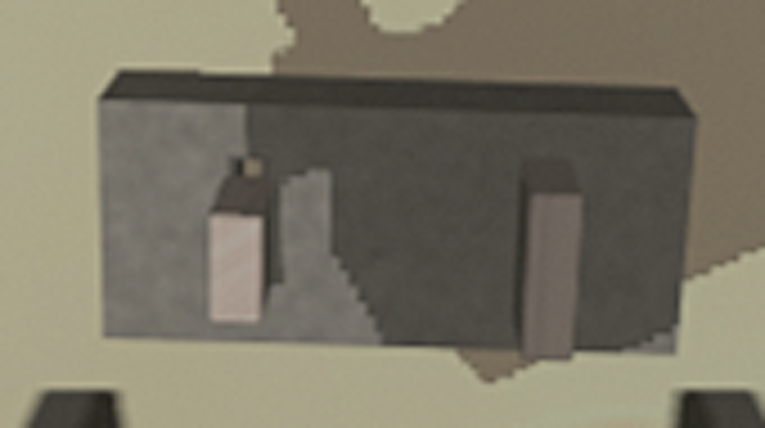

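Run:
```python
from h import *
c=cam("wrist")
def q(L,z):
    P=np.array([ray(c,230+u/4.5,165+v/4.5,z)[:2] for u,v in L]); print(P.round(4).tolist(),"ctr",P.mean(0).round(4),"edges",np.linalg.norm(np.roll(P,-1,0)-P,axis=1).round(4))
    for a,b in((0,1),(1,2),(2,3),(3,0)):
        d=P[b]-P[a]; print(np.degrees(np.arctan2(d[1],d[0])).round(1),end=" ")
    print()
q([(100,98),(693,116),(677,353),(104,337)],.032)
q([(528,192),(582,194),(574,357),(522,355)],.062)
q([(209,213),(264,214),(260,323),(210,321)],.062)
```

```text
[[0.38, 0.192], [0.384, 0.3298], [0.4438, 0.3292], [0.4399, 0.1899]] ctr [0.4119 0.2602] edges [0.1379 0.0597 0.1394 0.0599]
88.3 -0.6 -91.6 178.0 
[[0.393, 0.2893], [0.3935, 0.301], [0.4317, 0.3005], [0.4313, 0.2889]] ctr [0.4124 0.2949] edges [0.0117 0.0383 0.0116 0.0382]
87.9 -0.7 -92.2 179.5 
[[0.398, 0.2201], [0.3982, 0.232], [0.4237, 0.2306], [0.4233, 0.2195]] ctr [0.4108 0.2255] edges [0.012  0.0256 0.0111 0.0253]
89.0 -3.2 -92.3 178.7
```

```bash
python3 -m handwheel '[[0.045,[0.01,0.012,0.018],[1.5,0,0]],[0.045,[0.02,0.012,0.018],[0,0,0]],[0.045,[0.025,0.012,0.016],[0,0,0]],[0.045,[0.03,0,0],[0,0,0]],[0.045,[0.03,0,0],[0,0,0]],[0.045,[0,0,0],[0,0,0]],[0.045,[0,0,0],[0,0,0]]]'
python3 - <<'E'
from h import *
delta([0.4125,0.295,0.037],np.radians(88.5),1)
im=ctrl.get_image("wrist");cv2.imwrite("pics/w2.png",im[:,:,::-1])
E
```

```text
t: 3.12
tool_pos: [0.4113, 0.2946, 0.1346]
tool_rot: [0.019, 1.575, -0.022]
contact_force: [-0.1, -0.4, 0.5]
opening: 0.0451
t 3.12 pos [0.4113 0.2946 0.1346] F [-0.1 -0.4  0.5] open 0.0451
turn tot deg [ 0.02 -0.24  0.13] axes: x [-0.004 -0.002 -1.   ] y [ 0.026  1.    -0.002] yaw y 88.52
  row 0 shift mm [97.6  0.7  1.6] turn [ 0.02 -0.24  0.13]
```

View pics/w2.png

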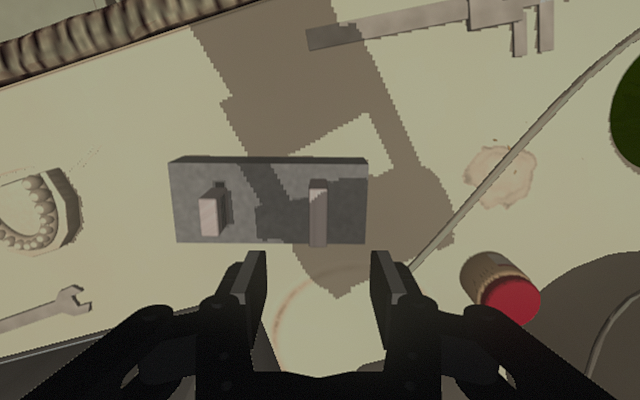

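The handle top spans (309–327, 190–246) in this view, and the fingers are centred on column 318, so they line up.

```bash
python3 - <<'E'
from h import *
c=cam("wrist")
for uv in((309,190),(327,190),(326,246),(309,246)): print(ray(c,*uv,.062).round(4))
E
python3 -m handwheel '[[0.045,[0.025,0.0007,0.001],[0,0,0]],[0.045,[0.025,0,0.0006],[0,0,0]],[0.045,[0.025,0,0],[0,0,0]],[0.045,[0.022,0,0],[0,0,0]],[0.045,[0,0,0],[0,0,0]],[0.045,[0,0,0],[0,0,0]]]'
```

```text
[0.3977 0.2902 0.062 ]
[0.398  0.3015 0.062 ]
[0.4362 0.3002 0.062 ]
[0.4359 0.2889 0.062 ]
t: 3.67
tool_pos: [0.4152, 0.296, 0.0409]
tool_rot: [0.021, 1.57, -0.02]
contact_force: [0.5, -0.4, 0.1]
opening: 0.045
```

```bash
python3 -m handwheel '[[0.045,[0.004,-0.0005,0],[0,0,0]],[0.0,[0,0,0],[0,0,0]],[0.0,[0,0,0],[0,0,0]],[0.0,[0,0,0],[0,0,0]],[0.0,[0,0,0],[0,0,0]],[0.0,[0,0,0],[0,0,0]],[0.0,[0,0,0],[0,0,0]]]' 45
python3 - <<'E'
from h import *
delta([0.4125,0.295,0.037],np.radians(88.5),1)
im=ctrl.get_image("wrist");cv2.imwrite("pics/w3.png",im[:,:,::-1])
E
```

```text
t: 4.25
tool_pos: [0.4155, 0.2953, 0.037]
tool_rot: [0.021, 1.569, -0.02]
contact_force: [-1.7, -2.0, 7.7]
opening: 0.0112
t 4.25 pos [0.4155 0.2953 0.037 ] F [-1.7 -2.   7.7] open 0.0112
turn tot deg [-0.02  0.11 -0.02] axes: x [ 0.002  0.    -1.   ] y [0.026 1.    0.   ] yaw y 88.48
  row 0 shift mm [-0.  -0.3 -3. ] turn [-0.02  0.11 -0.02]
```

View pics/w3.png

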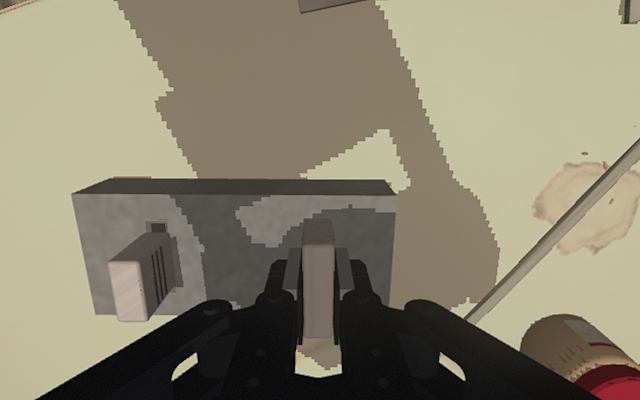

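Blade gripped (opening 11.2 mm). Next I lift it and check the gate from closer.

```bash
python3 -m handwheel '[[0.0,[-0.006,0,0],[0,0,0]],[0.0,[-0.012,0,0],[0,0,0]],[0.0,[-0.02,0,0],[0,0,0]],[0.0,[-0.03,0,0],[0,0,0]],[0.0,[-0.035,0,0],[0,0,0]],[0.0,[-0.03,0,0],[0,0,0]],[0,[0,0,0],[0,0,0]]]' 60
python3 - <<'E'
from h import *
delta([0.41,-0.17,0.21],np.radians(88.5),8)
im=ctrl.get_image("wrist");cv2.imwrite("pics/w4.png",im[:,:,::-1])
E
```

```text
t: 4.88
tool_pos: [0.418, 0.2972, 0.1772]
tool_rot: [0.026, 1.559, -0.015]
contact_force: [1.7, 0.8, 0.4]
opening: 0.0108
t 4.88 pos [0.418  0.2972 0.1772] F [1.7 0.8 0.4] open 0.0108
turn tot deg [-0.    0.67 -0.4 ] axes: x [ 0.012  0.007 -1.   ] y [0.026 1.    0.007] yaw y 88.5
  row 0 shift mm [ -4.5 -58.4   0.6] turn [-0.    0.08 -0.05]
  row 1 shift mm [ -4.4 -58.4   0.6] turn [-0.    0.08 -0.05]
  row 2 shift mm [ -4.4 -58.4   0.6] turn [-0.    0.08 -0.05]
  row 3 shift mm [ -4.3 -58.4   0.6] turn [-0.    0.08 -0.05]
  row 4 shift mm [ -4.3 -58.4   0.6] turn [-0.    0.08 -0.05]
  row 5 shift mm [ -4.2 -58.4   0.5] turn [-0.    0.08 -0.05]
  row 6 shift mm [ -4.2 -58.4   0.5] turn [-0.    0.08 -0.05]
  row 7 shift mm [ -4.1 -58.4   0.5] turn [-0.    0.08 -0.05]
```

View pics/w4.png

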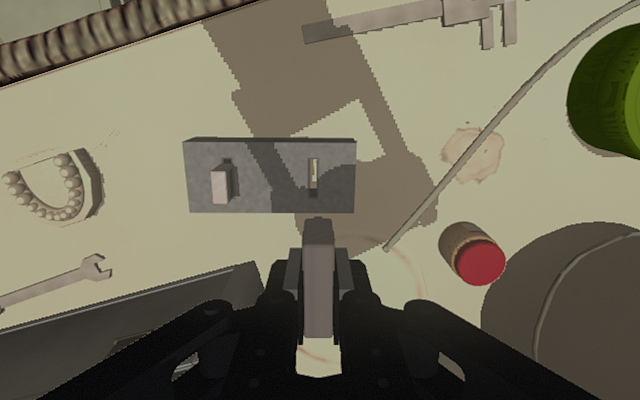

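The blade came out of the slot cleanly, and the narrow one stays at (222,183). Traversing high toward the gate.

```bash
python3 -m handwheel '[[0.0,[-0.008,-0.04,-0.003],[0,0,0]],[0.0,[-0.008,-0.04,-0.003],[0,0,0]],[0.0,[-0.008,-0.04,-0.003],[0,0,0]],[0.0,[-0.008,-0.04,-0.003],[0,0,0]],[0.0,[-0.008,-0.04,-0.003],[0,0,0]],[0.0,[-0.008,-0.04,-0.003],[0,0,0]],[0.0,[-0.008,-0.04,-0.003],[0,0,0]],[0.0,[-0.008,-0.04,-0.003],[0,0,0]],[0.0,[0,-0.04,-0.003],[0,0,0]],[0.0,[0,-0.03,-0.003],[0,0,0]]]' 60
python3 -m handwheel '[[0,[0,0,0],[0,0,0]],[0,[0,0,0],[0,0,0]]]'
python3 - <<'E'
from h import *
delta([0.39,-0.1,0.24],np.radians(88.5),1)
c=cam("wrist")
im=ctrl.get_image("wrist");cv2.imwrite("pics/w5.png",im[:,:,::-1])
for th,z in (("gate_slot",.038),("tab",.072),("slide_gate",0)):
    for r in ctrl.tip_of(th,"wrist")[:2]:
        v,u=r['centre']; print(th,round(r['score'],2),np.round([u,v],1),np.round(ray(c,u,v,z),4))
E
```

```text
t: 5.77
tool_pos: [0.3731, -0.0963, 0.2321]
tool_rot: [0.022, 1.571, -0.022]
contact_force: [1.1, -0.3, -1.3]
opening: 0.0107
t: 5.93
tool_pos: [0.3733, -0.0949, 0.2313]
tool_rot: [0.025, 1.573, -0.023]
contact_force: [-0.2, -0.3, 0.1]
opening: 0.0106
t 5.93 pos [ 0.3733 -0.0949  0.2313] F [-0.2 -0.3  0.1] open 0.0106
turn tot deg [-0.24 -0.11 -0.09] axes: x [-0.002  0.002 -1.   ] y [0.03  1.    0.001] yaw y 88.26
  row 0 shift mm [-8.8 -4.6 16.9] turn [-0.24 -0.11 -0.09]
gate_slot 0.84 [181.  264.6] [ 0.4652 -0.2391  0.038 ]
slide_gate 0.8 [198.1 289.5] [ 0.5167 -0.2401  0.    ]
slide_gate 0.45 [462.7 209.2] [0.4263 0.0632 0.    ]
```

View pics/w5.png

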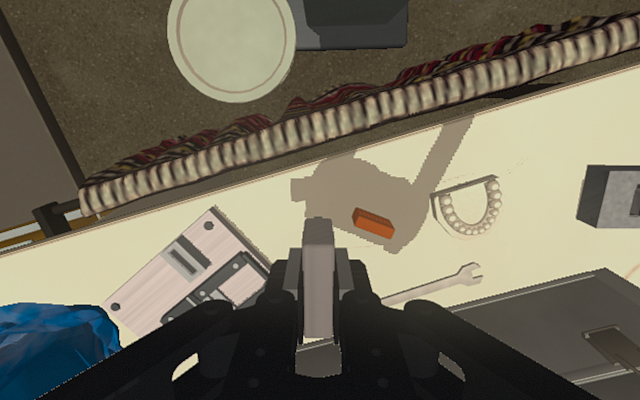

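```bash
python3 -m handwheel '[[0.0,[-0.005,-0.035,-0.02],[0,0,0]],[0.0,[-0.005,-0.035,-0.02],[0,0,0]],[0.0,[-0.005,-0.035,-0.02],[0,0,0]],[0.0,[-0.005,-0.035,-0.01],[0,0,0]],[0,[0,0,0],[0,0,0]],[0,[0,0,0],[0,0,0]],[0,[0,0,0],[0,0,0]]]' 60
python3 - <<'E'
from h import *
delta([0.31,-0.235,0.25],np.radians(88.5),1)
c=cam("wrist")
im=ctrl.get_image("wrist");cv2.imwrite("pics/w6.png",im[:,:,::-1])
cv2.imwrite("pics/w6z.png",cv2.resize(im[160:310,220:400,::-1],None,fx=4,fy=4,interpolation=cv2.INTER_CUBIC))
for th,z in (("gate_slot",.038),("tab",.072),("slide_gate",0)):
    for r in ctrl.tip_of(th,"wrist")[:2]:
        v,u=r['centre']; print(th,round(r['score'],2),np.round([u,v],1),np.round(ray(c,u,v,z),4))
E
```

```text
t: 6.72
tool_pos: [0.3009, -0.2312, 0.252]
tool_rot: [0.021, 1.571, -0.019]
contact_force: [-0.5, -0.5, -1.7]
opening: 0.0111
t 6.72 pos [ 0.3009 -0.2312  0.252 ] F [-0.5 -0.5 -1.7] open 0.0111
turn tot deg [ 0.06 -0.02 -0.06] axes: x [-0.     0.001 -1.   ] y [0.025 1.    0.001] yaw y 88.56
  row 0 shift mm [ 2.  -3.6  9.2] turn [ 0.06 -0.02 -0.06]
tab 0.85 [333.  375.6] [ 0.5264 -0.2198  0.072 ]
slide_gate 0.71 [317.4 326.3] [ 0.5149 -0.2369  0.    ]
```

View pics/w6.png

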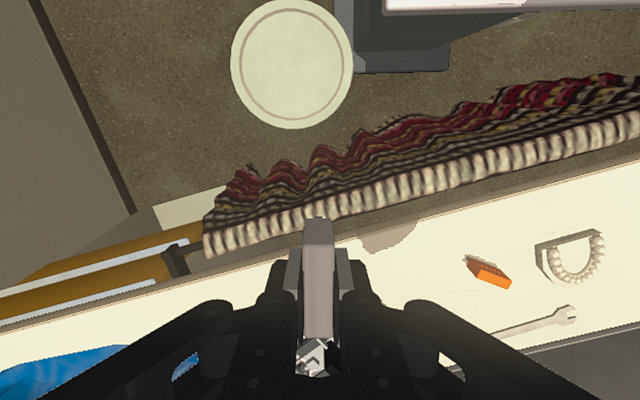

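View pics/w6z.png

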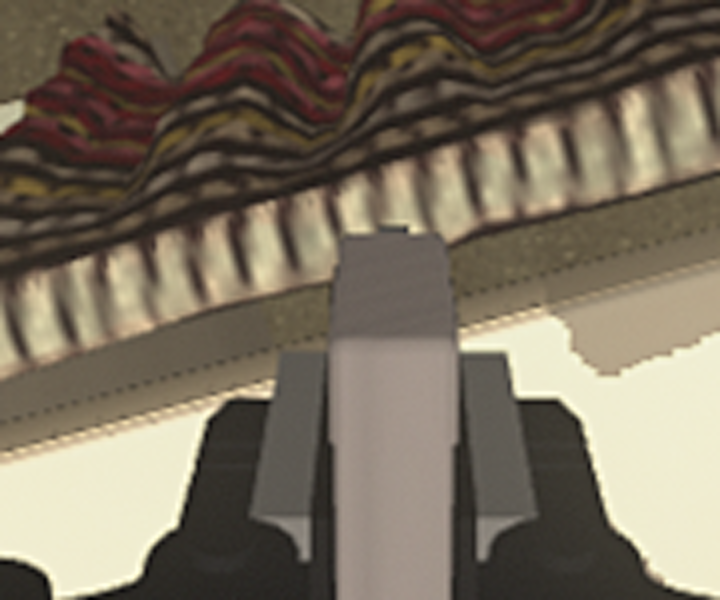

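The gate is hidden behind the gripper here. I'll take the gate yaw from picture w5 (slot at (181,262)).

Run:
```python
from h import *
im=cv2.imread("pics/w5.png")
cv2.imwrite("pics/w5z.png",cv2.resize(im[195:345,90:290],None,fx=4,fy=4,interpolation=cv2.INTER_CUBIC))
```

```text
(no output)
```

View pics/w5z.png

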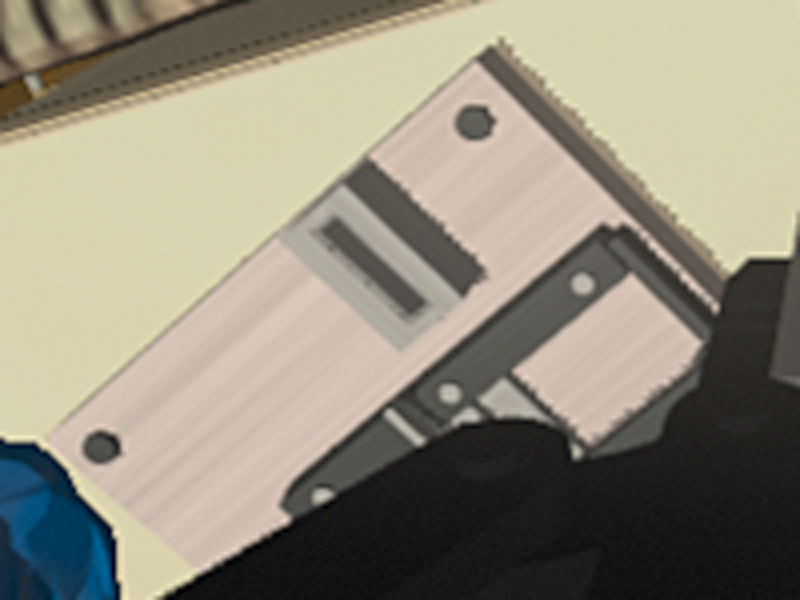

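Run:
```python
from h import *
c=cam("wrist",dict(tool_pos=np.array([.3733,-.0949,.2313]),tool_rot=np.array([.025,1.573,-.023])))
def q(L,z):
    P=np.array([ray(c,90+u/4,195+v/4,z)[:2] for u,v in L]); print(P.round(4).tolist(),"ctr",P.mean(0).round(4))
    for i in range(len(P)):
        d=P[(i+1)%len(P)]-P[i]; print(np.linalg.norm(d).round(4),np.degrees(np.arctan2(d[1],d[0])).round(1),end=" | ")
    print()
q([(48,435),(478,60)],.02)
q([(478,60),(710,305)],.02)
q([(312,232),(334,216),(430,296),(408,320)],.038)
q([(280,235),(345,183),(468,297),(402,352)],.038)
```

```text
[[0.5199, -0.3432], [0.4125, -0.2087]] ctr [ 0.4662 -0.2759]
0.1721 128.6 | 0.1721 -51.4 | 
[[0.4125, -0.2087], [0.4849, -0.1533]] ctr [ 0.4487 -0.181 ]
0.0912 37.4 | 0.0912 -142.6 | 
[[0.4517, -0.2507], [0.4474, -0.2444], [0.4707, -0.2228], [0.4774, -0.2294]] ctr [ 0.4618 -0.2369]
0.0076 124.2 | 0.0318 42.9 | 0.0095 -44.5 | 0.0334 -140.4 | 
[[0.4523, -0.2591], [0.4384, -0.2403], [0.4713, -0.213], [0.4867, -0.2322]] ctr [ 0.4622 -0.2361]
0.0233 126.5 | 0.0427 39.8 | 0.0247 -51.3 | 0.0437 -142.1 |
```

Run:
```python
from h import *
p=ctrl.camera_params("wrist");T=p['T_tool_cam'];f=200/np.tan(np.radians(p['vertical_fov'])/2)
for u,v in((302.7,244.5),(334.3,244.5),(303,337.5),(334,337.5),(318.3,337.5)):
    d=T[:3,:3]@[(u-p['cx'])/f,(v-p['cy'])/f,1]; C=T[:3,3]; print((C+d*(-.025-C[0])/d[0]).round(4))
delta([0.44,-0.21,0.2],np.radians(128.3),1)
```

```text
[-0.025  -0.0051 -0.0217]
[-0.025   0.0061 -0.0218]
[-0.025  -0.0055  0.0172]
[-0.025   0.0065  0.0172]
[-0.025   0.0004  0.0172]
t 6.92 pos [ 0.3011 -0.2309  0.252 ] F [ 0.4  0.4 -0.9] open 0.0111
turn tot deg [-3.964e+01 -0.000e+00 -3.000e-02] axes: x [-0.  0. -1.] y [0.023 1.    0.   ] yaw y 88.66
  row 0 shift mm [ 52.   24.1 138.4] turn [-3.964e+01 -0.000e+00 -3.000e-02]
```

```bash
python3 -m handwheel '[[0,[0,0,0],[-6.6,0,0]],[0,[0,0,0],[-6.6,0,0]],[0,[0,0,0],[-6.6,0,0]],[0,[0,0,0],[-6.6,0,0]],[0,[0,0,0],[-6.6,0,0]],[0,[0,0,0],[-6.6,0,0]],[0,[0.01,-0.02,0.02],[0,0,0]],[0,[0.01,-0.02,0.03],[0,0,0]],[0,[0.01,-0.02,0.025],[0,0,0]],[0,[0.02,-0.02,0.025],[0,0,0]]]' 60
python3 -m handwheel '[[0,[0.02,-0.014,0.015],[0,0,0]],[0,[0.02,-0.01,0.01],[0,0,0]],[0,[0.01,0,0],[0,0,0]],[0,[0,0,0],[0,0,0]],[0,[0,0,0],[0,0,0]]]'
python3 - <<'E'
from h import *
delta([0.4637,-.2351,0.08],np.radians(128.3),1)
c=cam("wrist")
im=ctrl.get_image("wrist");cv2.imwrite("pics/w7.png",im[:,:,::-1])
cv2.imwrite("pics/w7z.png",cv2.resize(im[100:260,220:420,::-1],None,fx=4,fy=3.75,interpolation=cv2.INTER_CUBIC))
for th,z in (("gate_slot",.038),("tab",.072),("slide_gate",0)):
    for r in ctrl.tip_of(th,"wrist")[:2]:
        v,u=r['centre']; print(th,round(r['score'],2),np.round([u,v],1),np.round(ray(c,u,v,z),4))
E
```

```text
t: 7.75
tool_pos: [0.4316, -0.2328, 0.204]
tool_rot: [-0.525, 1.504, 0.519]
contact_force: [0.1, -0.9, 0.3]
opening: 0.0111
t: 8.17
tool_pos: [0.4624, -0.236, 0.1519]
tool_rot: [-0.52, 1.508, 0.522]
contact_force: [-0.2, -0.2, -0.2]
opening: 0.0109
t 8.17 pos [ 0.4624 -0.236   0.1519] F [-0.2 -0.2 -0.2] open 0.0109
turn tot deg [-0.16 -0.04 -0.09] axes: x [-0.002  0.001 -1.   ] y [-0.618  0.786  0.002] yaw y 128.14
  row 0 shift mm [71.9 -0.2  1.6] turn [-0.16 -0.04 -0.09]
gate_slot 0.81 [315.  191.2] [ 0.4608 -0.2399  0.038 ]
slide_gate 0.93 [280.2 224.2] [ 0.5114 -0.2393  0.    ]
slide_gate 0.22 [316.2 245.7] [ 0.508  -0.2019  0.    ]
```

View pics/w7.png

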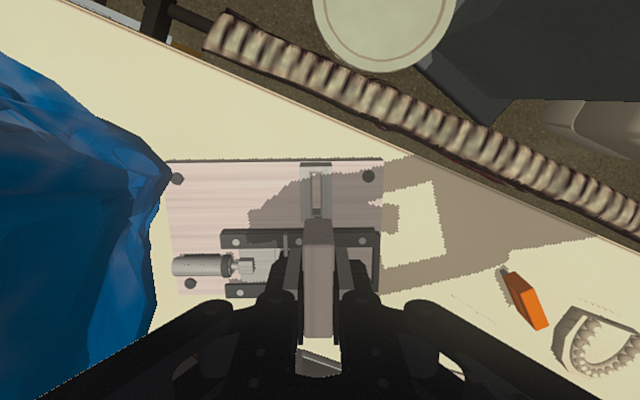

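View pics/w7z.png

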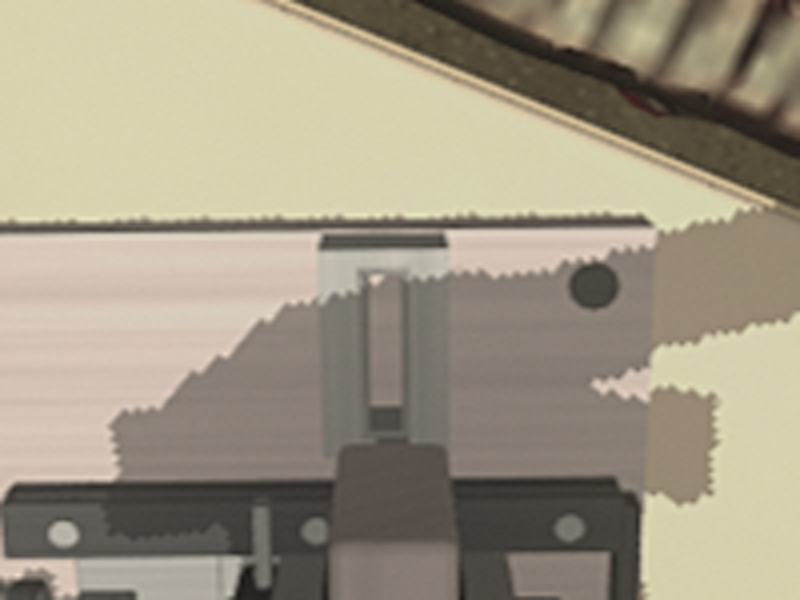

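```bash
cat >> h.py <<'E'
def toolray(u,v,dx):
    p=ctrl.camera_params("wrist");T=p['T_tool_cam'];f=200/np.tan(np.radians(p['vertical_fov'])/2)
    d=T[:3,:3]@[(u-p['cx'])/f,(v-p['cy'])/f,1]; C=T[:3,3]; return C+d*(dx-C[0])/d[0]
E
python3 - <<'E'
from h import *
h=ctrl.get_obs()['tool_pos'][2]
for u,v in((363,270),(409,270),(362,436),(410,436),(320,248),(448,248)):
    print((toolray(220+u/4,100+v/3.75,h-.038)*1000).round(1))
E
```

```text
[116.2  -5.3 -17.6]
[116.2   3.1 -17.7]
[116.2  -5.7  16.9]
[116.2   3.5  16.9]
[116.2 -13.2 -22. ]
[116.2  10.3 -22. ]
```

The slot mouth centre is at about (316,194) in w7, and the block is aligned with the jaws. I'll correct by y −1.5 mm and z +1.8 mm, then descend part way and recheck.

```bash
python3 -m handwheel '[[0,[0.02,-0.0015,0.0018],[0,0,0]],[0,[0.02,0,0],[0,0,0]],[0,[0.015,0,0],[0,0,0]],[0,[0.007,0,0],[0,0,0]],[0,[0,0,0],[0,0,0]],[0,[0,0,0],[0,0,0]]]' 60
python3 - <<'E'
from h import *
delta([0.4637,-.2351,0.043],np.radians(128.3),1)
im=ctrl.get_image("wrist");cv2.imwrite("pics/w8.png",im[:,:,::-1])
cv2.imwrite("pics/w8z.png",cv2.resize(im[120:270,220:420,::-1],None,fx=4,fy=4,interpolation=cv2.INTER_CUBIC))
E
```

```text
t: 8.87
tool_pos: [0.4655, -0.2373, 0.0912]
tool_rot: [-0.521, 1.507, 0.519]
contact_force: [-0.3, -0.4, -0.2]
opening: 0.0109
t 8.87 pos [ 0.4655 -0.2373  0.0912] F [-0.3 -0.4 -0.2] open 0.0109
turn tot deg [-0.24  0.02  0.06] axes: x [ 0.001 -0.001 -1.   ] y [-0.617  0.787 -0.001] yaw y 128.06
  row 0 shift mm [48.2  2.9 -0.1] turn [-0.24  0.02  0.06]
```

View pics/w8z.png

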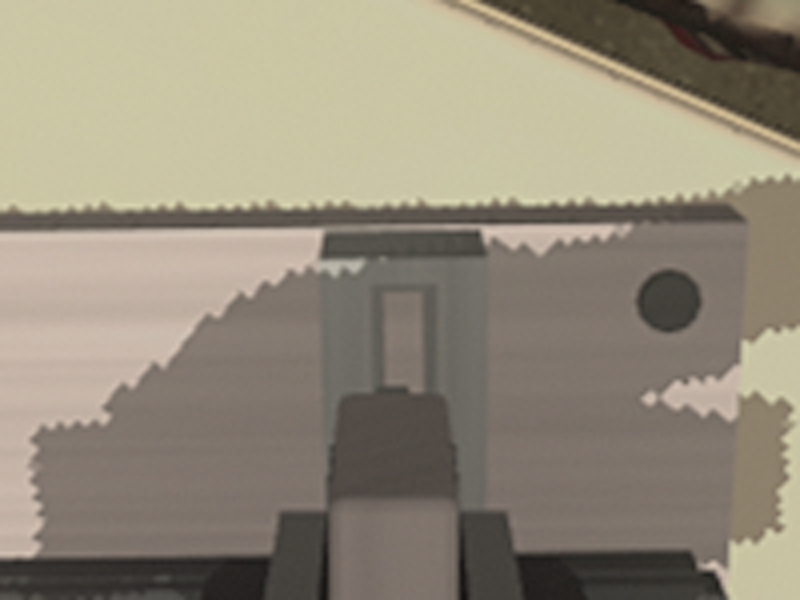

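Run:
```python
from h import *
h=ctrl.get_obs()['tool_pos'][2]; f=lambda u,v,d:(toolray(220+u/4,120+v/4,d)*1000).round(1)
print(f(374,285,h-.038),f(437,285,h-.038),f(320,258,h-.038),f(488,258,h-.038))
print("handle top near edge",f(329,498,-.025),f(458,498,-.025),"shoulder near edge",f(339,395,.005),f(446,395,.005),"blade tip",f(378,388,.021),f(410,388,.021))
```

```text
[ 53.8  -2.5 -19.9] [ 53.8   6.4 -19.9] [ 53.8 -10.1 -23.8] [ 53.8  13.6 -23.8]
handle top near edge [-25.   -5.5 -21.7] [-25.    5.9 -21.7] shoulder near edge [  5.   -5.7 -20.7] [  5.    5.9 -20.7] blade tip [ 21.   -1.6 -15.9] [ 21.    2.2 -15.9]
```

```bash
python3 -m handwheel '[[0,[0.01,0.0016,-0.0012],[0,0,0]],[0,[0.01,0,0],[0,0,0]],[0,[0.006,0,0],[0,0,0]],[0,[0,0,0],[0,0,0]],[0,[0,0,0],[0,0,0]]]' 60
python3 - <<'E'
from h import *
delta([0.4637,-.2351,0.043],np.radians(128.3),1)
im=ctrl.get_image("wrist");cv2.imwrite("pics/w9.png",im[:,:,::-1])
cv2.imwrite("pics/w9z.png",cv2.resize(im[140:260,240:400,::-1],None,fx=5,fy=5,interpolation=cv2.INTER_CUBIC))
E
```

```text
t: 9.33
tool_pos: [0.4629, -0.2361, 0.0634]
tool_rot: [-0.519, 1.509, 0.522]
contact_force: [-0.3, 0.9, -1.1]
opening: 0.0109
t 9.33 pos [ 0.4629 -0.2361  0.0634] F [-0.3  0.9 -1.1] open 0.0109
turn tot deg [-0.21 -0.03 -0.1 ] axes: x [-0.001  0.001 -1.   ] y [-0.617  0.787  0.002] yaw y 128.09
  row 0 shift mm [20.4  0.2  1.3] turn [-0.21 -0.03 -0.1 ]
```

View pics/w9z.png

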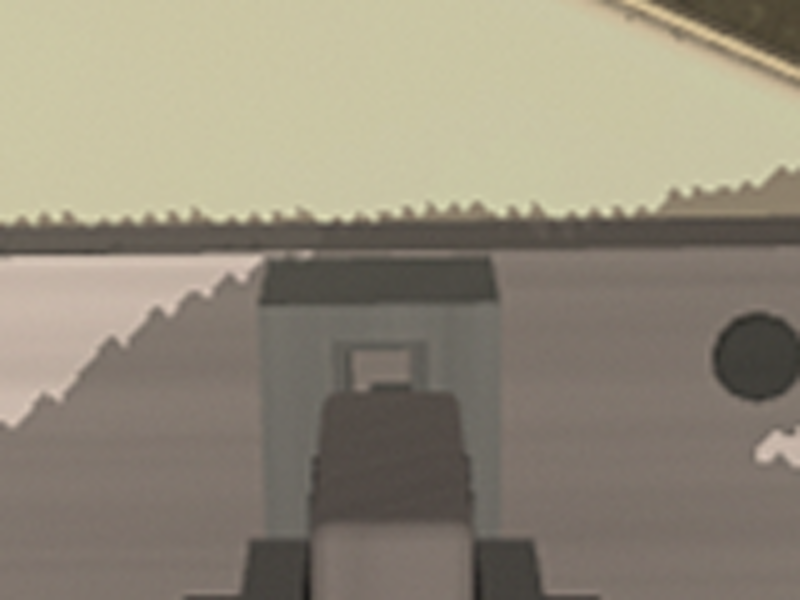

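Run:
```python
from h import *
h=ctrl.get_obs()['tool_pos'][2]; f=lambda u,v,d:(toolray(240+u/5,140+v/5,d)*1000).round(1)
print(f(332,343,h-.038),f(428,343,h-.038),f(260,303,h-.038),f(498,303,h-.038))
print("handle top",f(311,523,-.025),f(472,523,-.025),"shoulder",f(323,394,.005),f(459,394,.005),"blade tip",f(372,385,.021),f(413,385,.021))
```

```text
[ 26.   -5.7 -18.5] [ 26.    3.8 -18.5] [ 26.  -12.7 -22.7] [ 26.   10.6 -22.7]
handle top [-25.   -5.6 -21.6] [-25.    5.9 -21.6] shoulder [  5.   -5.8 -20.7] [  5.    6.1 -20.7] blade tip [ 21.   -1.7 -15.9] [ 21.    2.3 -15.9]
```

```bash
python3 -m handwheel '[[0,[0,-0.0012,-0.0003],[0,0,0]],[0,[0,0,0],[0,0,0]],[0,[0,0,0],[0,0,0]],[0,[0,0,0],[0,0,0]]]' 60
python3 - <<'E'
from h import *
delta([0.4637,-.2351,0.043],np.radians(128.3),1)
im=ctrl.get_image("wrist");cv2.imwrite("pics/w10.png",im[:,:,::-1])
delta([0.4637,-.2351,0.043],np.radians(128.3),1)
cv2.imwrite("pics/w10z.png",cv2.resize(im[140:260,240:400,::-1],None,fx=5,fy=5,interpolation=cv2.INTER_CUBIC))
E
```

```text
t: 9.72
tool_pos: [0.4641, -0.2378, 0.0646]
tool_rot: [-0.521, 1.507, 0.52]
contact_force: [0.2, -0.1, -1.0]
opening: 0.0109
t 9.72 pos [ 0.4641 -0.2378  0.0646] F [ 0.2 -0.1 -1. ] open 0.0109
turn tot deg [-0.22  0.01  0.03] axes: x [ 0. -0. -1.] y [-0.617  0.787 -0.001] yaw y 128.08
  row 0 shift mm [21.6  2.4  1.3] turn [-0.22  0.01  0.03]
t 9.77 pos [ 0.4641 -0.2377  0.0646] F [-0.7 -0.4 -1. ] open 0.0114
turn tot deg [-0.22  0.01  0.03] axes: x [ 0. -0. -1.] y [-0.617  0.787 -0.   ] yaw y 128.08
  row 0 shift mm [21.6  2.3  1.3] turn [-0.22  0.01  0.03]
```

View pics/w10z.png

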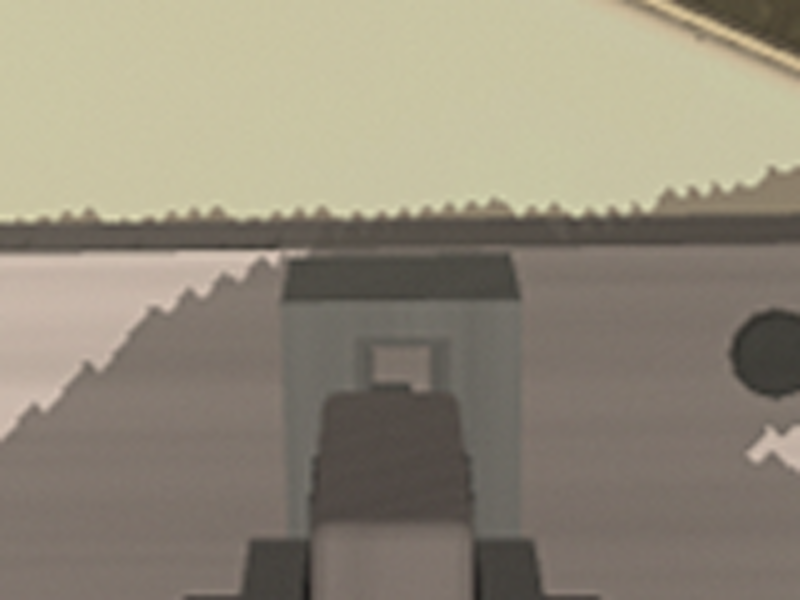

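Offset is now about 0.9 mm in y and 0.7 mm in z, inside the chamfer. I'll correct it, settle, and lower slowly.

```bash
python3 -m handwheel '[[0,[0.001,0.0008,-0.0006],[-0.2,0,0]],[0,[0.002,0,0],[0,0,0]],[0,[0.002,0,0],[0,0,0]],[0,[0.002,0,0],[0,0,0]],[0,[0,0,0],[0,0,0]],[0,[0,0,0],[0,0,0]]]' 60
python3 - <<'E'
from h import *
delta([0.4637,-.2351,0.043],np.radians(128.3),1)
im=ctrl.get_image("wrist");cv2.imwrite("pics/w11.png",im[:,:,::-1])
cv2.imwrite("pics/w11z.png",cv2.resize(im[140:260,240:400,::-1],None,fx=5,fy=5,interpolation=cv2.INTER_CUBIC))
E
```

```text
t: 10.27
tool_pos: [0.4628, -0.2372, 0.057]
tool_rot: [-0.523, 1.507, 0.524]
contact_force: [-0.3, -0.5, -1.1]
opening: 0.0107
t 10.27 pos [ 0.4628 -0.2372  0.057 ] F [-0.3 -0.5 -1.1] open 0.0107
turn tot deg [-0.01 -0.01 -0.04] axes: x [-0.001  0.    -1.   ] y [-0.62   0.785  0.001] yaw y 128.29
  row 0 shift mm [14.  1.  2.] turn [-0.01 -0.01 -0.04]
```

View pics/w11z.png

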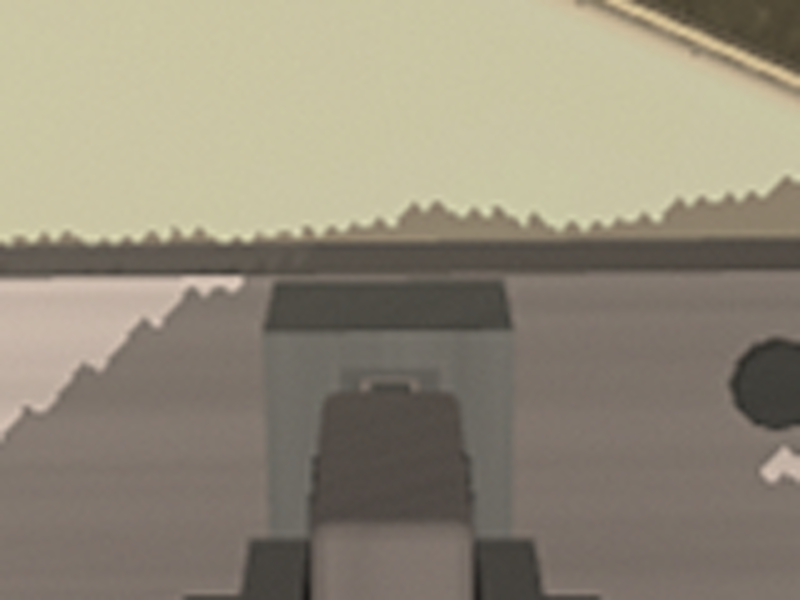

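The blade tip (col 392) sits in the slot (360–420, centre 390), so it is centred. Pushing down.

```bash
python3 -m handwheel '[[0,[0.002,0,0],[0,0,0]],[0,[0.002,0,0],[0,0,0]],[0,[0.002,0,0],[0,0,0]],[0,[0.002,0,0],[0,0,0]],[0,[0,0,0],[0,0,0]]]' 60; python3 -m handwheel '[[0,[0.002,0,0],[0,0,0]],[0,[0.002,0,0],[0,0,0]],[0,[0.002,0,0],[0,0,0]],[0,[0.001,0,0],[0,0,0]],[0,[0,0,0],[0,0,0]]]' 60
python3 - <<'E'
from h import *
im=ctrl.get_image("wrist");cv2.imwrite("pics/w12.png",im[:,:,::-1])
E
```

```text
t: 10.73
tool_pos: [0.4626, -0.2371, 0.0486]
tool_rot: [-0.522, 1.507, 0.524]
contact_force: [0.2, 1.0, 0.5]
opening: 0.0108
t: 11.15
tool_pos: [0.4631, -0.2375, 0.0431]
tool_rot: [-0.523, 1.507, 0.523]
contact_force: [-1.8, 1.4, 3.8]
opening: 0.0106
```

View pics/w12.png

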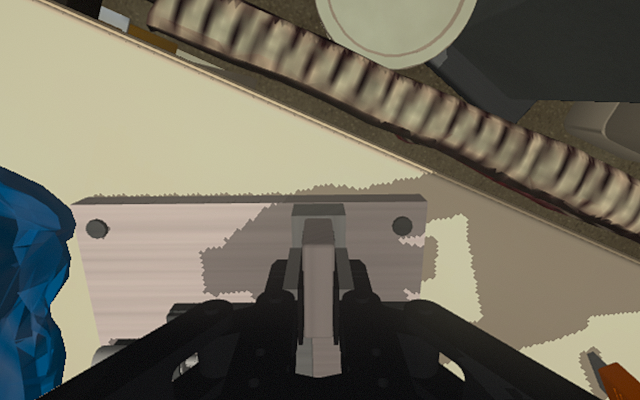

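```bash
python3 -m handwheel '[[0,[0.001,0,0],[0,0,0]],[0,[0.0005,0,0],[0,0,0]],[0,[0,0,0],[0,0,0]]]' 60
```

```text
t: 11.45
tool_pos: [0.4631, -0.2375, 0.043]
tool_rot: [-0.522, 1.508, 0.524]
contact_force: [-6.2, 3.9, 14.6]
opening: 0.0108
```

The contact is firm at TCP z = 0.043, so it's home. Release and rise.

```bash
python3 -m handwheel '[[0,[-0.001,0,0],[0,0,0]],[0.02,[0,0,0],[0,0,0]],[0.035,[0,0,0],[0,0,0]],[0.035,[0,0,0],[0,0,0]],[0.035,[0,0,0],[0,0,0]],[0.035,[-0.02,0,0],[0,0,0]],[0.035,[-0.03,0,0],[0,0,0]],[0.035,[-0.03,0,0],[0,0,0]],[0.035,[0,0,0],[0,0,0]],[0.035,[0,0,0],[0,0,0]]]' 30
python3 - <<'E'
from h import *
delta([0.5261,-.2172,0.12],np.radians(128.3),1)
im=ctrl.get_image("wrist");cv2.imwrite("pics/w13.png",im[:,:,::-1])
im=ctrl.get_image("scene");cv2.imwrite("pics/s13.png",cv2.resize(im[150:230,370:500,::-1],None,fx=6,fy=6,interpolation=cv2.INTER_CUBIC))
E
```

```text
t: 12.28
tool_pos: [0.4643, -0.2383, 0.1241]
tool_rot: [-0.526, 1.504, 0.52]
contact_force: [0.7, 0.5, 0.4]
opening: 0.0346
t 12.28 pos [ 0.4643 -0.2383  0.1241] F [0.7 0.5 0.4] open 0.0346
turn tot deg [-0.02  0.08  0.27] axes: x [ 0.004 -0.003 -1.   ] y [-0.62   0.785 -0.005] yaw y 128.28
  row 0 shift mm [  4.3 -21.7  61.5] turn [-0.02  0.08  0.27]
```

View pics/w13.png

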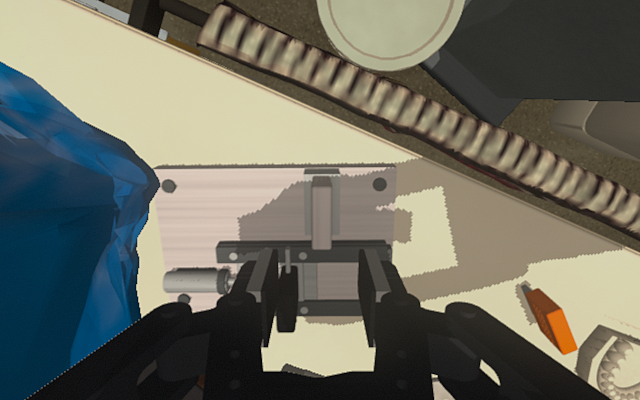

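View pics/s13.png

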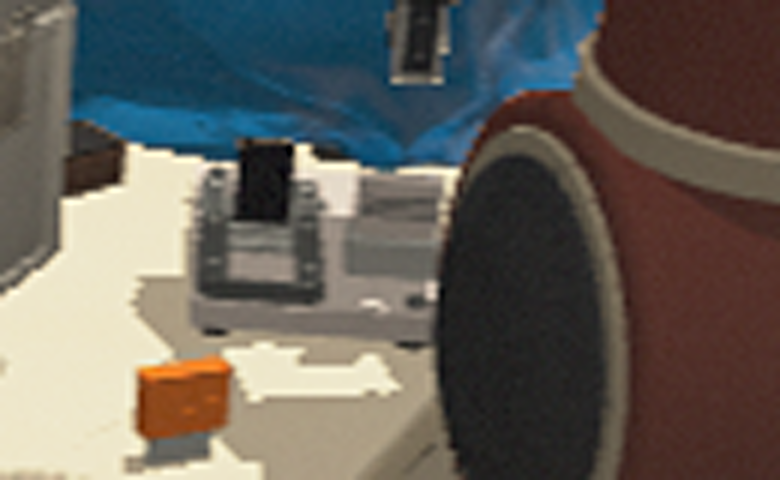

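The wide blade stands in the slot at (321,215), and the tab is at (288,300) between the fingers. Before moving to the tab I'll check the bag clearance and where the tab is.

Run:
```python
from h import *
mk=lambda p,r:cam("wrist",dict(tool_pos=np.array(p),tool_rot=np.array(r)))
A=mk([.4624,-.236,.1519],[-.52,1.508,.522]);B=mk([.4631,-.2375,.0431],[-.523,1.507,.523]);D=mk([.4643,-.2383,.1241],[-.526,1.504,.52])
def tri(L):
    M=np.zeros((3,3));b=np.zeros(3)
    for c,u,v in L:
        d=c[3]@np.array([(u-c[1])/c[0],(v-c[2])/c[0],1]);d/=np.linalg.norm(d);Q=np.eye(3)-np.outer(d,d);M+=Q;b+=Q@c[4]
    return np.linalg.solve(M,b).round(3)
print("bag corner",tri([(A,170,170),(B,75,222),(D,157,183)]))
T=np.array([.5261,-.2172,.044]);y=np.array([-.62,.785,0]);z=np.array([.785,.62,0])
print("tab proj",proj(D,[.5261,-.2172,.072]),"handle pred",[proj(D,np.array([.4625,-.2367,.068])+a*z+b*y).round(0).tolist() for a in(-.02,.02) for b in(-.006,.006)])
for v in(264,):
  for u in(278,288,298): print(ray(D,u,v,.072).round(4))
im=cv2.imread("pics/w13.png");cv2.imwrite("pics/w13z.png",cv2.resize(im[160:340,220:400],None,fx=4,fy=3.3,interpolation=cv2.INTER_CUBIC))
```

```text
bag corner [ 0.516 -0.333  0.037]
tab proj [[283.74154494 316.68289551]] handle pred [[[312.0, 189.0]], [[333.0, 189.0]], [[312.0, 253.0]], [[332.0, 253.0]]]
[ 0.4989 -0.2418  0.072 ]
[ 0.4952 -0.2371  0.072 ]
[ 0.4914 -0.2324  0.072 ]
```

View pics/w13z.png

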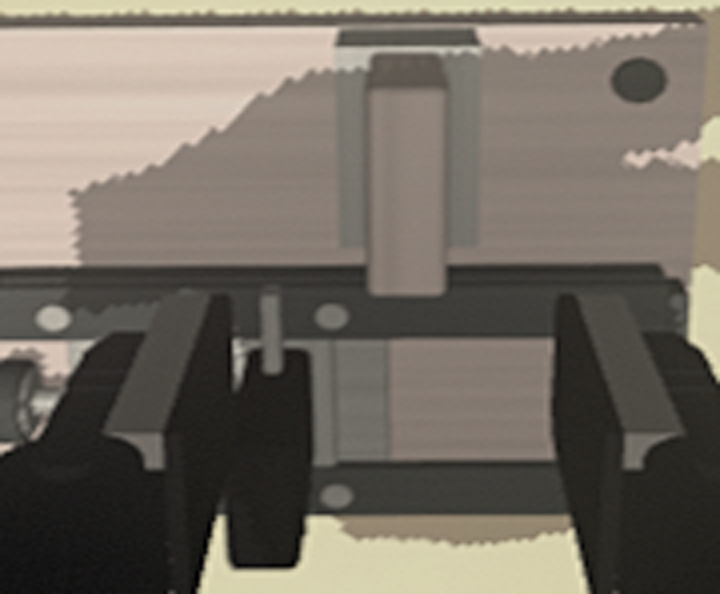

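Run:
```python
from h import *
D=cam("wrist",dict(tool_pos=np.array([.4643,-.2383,.1241]),tool_rot=np.array([-.526,1.504,.52])))
for u,v in((230,566),(301,566)):
    P=ray(D,220+u/4,160+v/3.3,.072); t=toolray(220+u/4,160+v/3.3,.1241-.072)*1000; print(P.round(4),t.round(1))
```

```text
[ 0.5374 -0.2138  0.072 ] [ 52.1 -25.8  72.3]
[ 0.5303 -0.2049  0.072 ] [ 52.1 -14.4  72.3]
```

```bash
python3 -m handwheel '[[0.035,[0,-0.01,0.03],[0,0,0]],[0.035,[0,-0.0105,0.03],[0,0,0]],[0.035,[0,0,0],[0,0.1,0.3]],[0.035,[0,0,0],[0,0,0]],[0.035,[0,0,0],[0,0,0]]]' 40
python3 - <<'E'
from h import *
delta([0.525,-.2177,0.044],np.radians(128.3),1)
im=ctrl.get_image("wrist");cv2.imwrite("pics/w14.png",im[:,:,::-1])
E
```

```text
t: 12.8
tool_pos: [0.5216, -0.2157, 0.1198]
tool_rot: [-0.518, 1.513, 0.529]
contact_force: [0.4, -0.6, -0.1]
opening: 0.035
t 12.8 pos [ 0.5216 -0.2157  0.1198] F [ 0.4 -0.6 -0.1] open 0.035
turn tot deg [ 0.01 -0.2  -0.49] axes: x [-0.008  0.005 -1.   ] y [-0.62   0.785  0.008] yaw y 128.31
  row 0 shift mm [75.8 -4.3  1.7] turn [ 0.01 -0.2  -0.49]
```

View pics/w14.png

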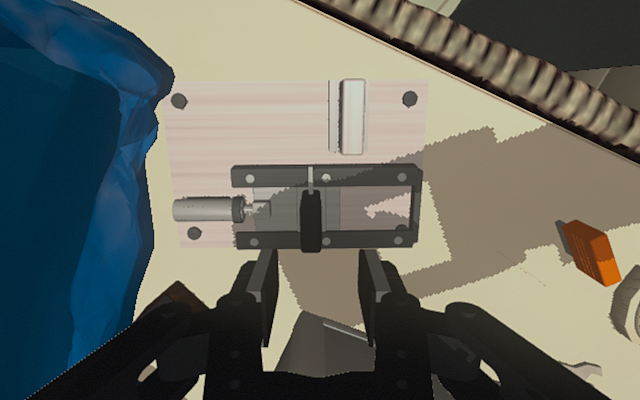

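Run:
```python
from h import *
c=cam("top")
for z in(0.0,.1,.15,.2): print(z,"box top corner?",ray(c,437,162,z).round(3),"left front",ray(c,262,200,z).round(3))
s=cam("scene")
print("scene box right corner bottom (384,172)?")
for z in(.0,.1,.15): print(z, ray(s,382,133,z).round(3), ray(s,382,178,z).round(3))
for u in(302,322):print((toolray(u,251,.1198-.072)*1000).round(1))
```

```text
0.0 box top corner? [ 0.691 -0.221  0.   ] left front [0.554 0.265 0.   ]
0.1 box top corner? [ 0.656 -0.19   0.1  ] left front [0.532 0.248 0.1  ]
0.15 box top corner? [ 0.638 -0.175  0.15 ] left front [0.521 0.239 0.15 ]
0.2 box top corner? [ 0.62 -0.16  0.2 ] left front [0.509 0.231 0.2  ]
scene box right corner bottom (384,172)?
0.0 [ 1.035 -0.651  0.   ] [ 0.679 -0.255  0.   ]
0.1 [ 0.805 -0.388  0.1  ] [ 0.518 -0.068  0.1  ]
0.15 [ 0.691 -0.256  0.15 ] [0.437 0.026 0.15 ]
[47.8 -9.2 14.4]
[47.8  2.4 14.4]
```

The tab top centre is around (312,235), about 3.5 mm left of the jaw centre. I'll correct and descend.

```bash
python3 -m handwheel '[[0.035,[0,-0.0038,0.001],[0,-0.2,-0.5]],[0.035,[0.015,0,0],[0,0,0]],[0.035,[0.02,0,0],[0,0,0]],[0.035,[0.015,0,0],[0,0,0]],[0.035,[0,0,0],[0,0,0]],[0.035,[0,0,0],[0,0,0]]]' 40
python3 - <<'E'
from h import *
delta([0.525,-.2177,0.044],np.radians(128.3),1)
im=ctrl.get_image("wrist");cv2.imwrite("pics/w15.png",im[:,:,::-1])
E
```

```text
t: 13.35
tool_pos: [0.5249, -0.2186, 0.0708]
tool_rot: [-0.523, 1.506, 0.521]
contact_force: [-0.0, -0.7, -0.3]
opening: 0.0349
t 13.35 pos [ 0.5249 -0.2186  0.0708] F [-0.  -0.7 -0.3] open 0.0349
turn tot deg [-0.06  0.05  0.09] axes: x [ 0.002 -0.001 -1.   ] y [-0.619  0.785 -0.001] yaw y 128.24
  row 0 shift mm [26.8  0.7  0.6] turn [-0.06  0.05  0.09]
```

View pics/w15.png

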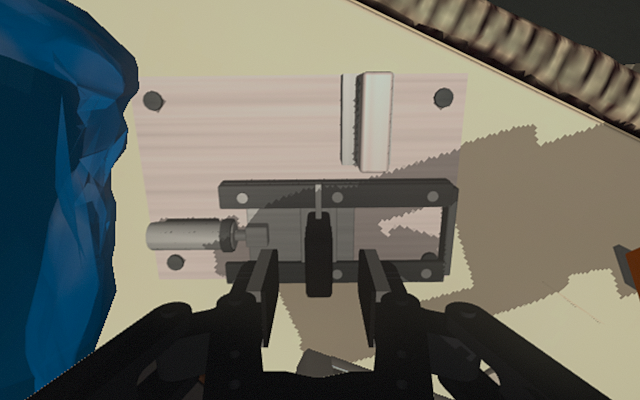

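The tab is centred between the jaws at column 318. Descend and grip.

```bash
python3 -m handwheel '[[0.035,[0.01,0,0.0005],[0,0,0]],[0.035,[0.01,0,0],[0,0,0]],[0.035,[0.006,0,0],[0,0,0]],[0.0,[0,0,0],[0,0,0]],[0.0,[0,0,0],[0,0,0]],[0.0,[0,0,0],[0,0,0]],[0.0,[0,0,0],[0,0,0]],[0.0,[0,0,0],[0,0,0]]]' 40
python3 - <<'E'
from h import *
o=ctrl.get_obs();delta(o['tool_pos']+.024*np.array([-np.sin(np.radians(38.3)),np.cos(np.radians(38.3)),0]),np.radians(128.3),1)
im=ctrl.get_image("wrist");cv2.imwrite("pics/w16.png",im[:,:,::-1])
E
```

```text
t: 14.07
tool_pos: [0.5257, -0.2177, 0.045]
tool_rot: [-0.524, 1.505, 0.523]
contact_force: [-1.9, 2.1, -3.4]
opening: 0.0115
t 14.07 pos [ 0.5257 -0.2177  0.045 ] F [-1.9  2.1 -3.4] open 0.0115
turn tot deg [0.02 0.05 0.07] axes: x [ 0.001 -0.    -1.   ] y [-0.62   0.785 -0.001] yaw y 128.32
  row 0 shift mm [-0. 24.  0.] turn [0.02 0.05 0.07]
```

View pics/w16.png

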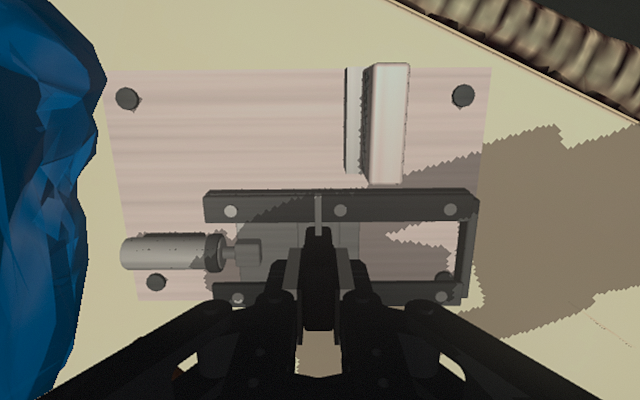

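```bash
python3 -m handwheel '[[0,[0,0.002,0],[0,0,0]],[0,[0,0.003,0],[0,0,0]],[0,[0,0.003,0],[0,0,0]],[0,[0,0.003,0],[0,0,0]],[0,[0,0.003,0],[0,0,0]],[0,[0,0.003,0],[0,0,0]],[0,[0,0.003,0],[0,0,0]],[0,[0,0,0],[0,0,0]],[0,[0,0,0],[0,0,0]]]' 60
python3 - <<'E'
from h import *
o=ctrl.get_obs();d=o['tool_pos']-[.5257,-.2177,.045];print("along y mm",1000*d@[-.62,.785,0],o['contact_force'])
im=ctrl.get_image("wrist");cv2.imwrite("pics/w17.png",im[:,:,::-1])
E
```

```text
t: 14.87
tool_pos: [0.514, -0.2032, 0.0451]
tool_rot: [-0.527, 1.504, 0.519]
contact_force: [4.3, -5.7, -13.9]
opening: 0.0112
along y mm 18.648780269994333 [  4.2737268   -5.66282696 -13.90211218]
```

View pics/w17.png

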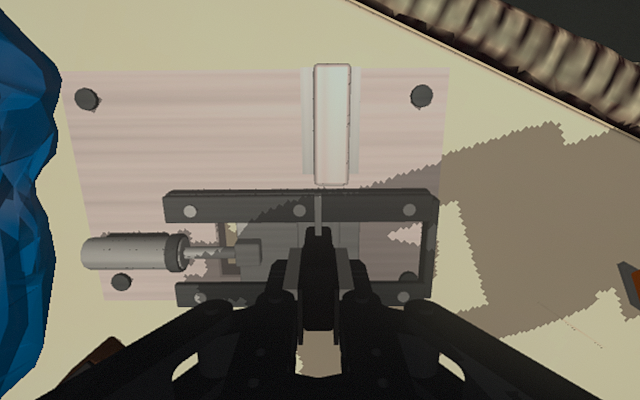

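The spring force along the travel is 7 N at 18.6 mm, which fits the given spring. Another 5 mm to go.

```bash
python3 -m handwheel '[[0,[0,0.002,0],[0,0,0]],[0,[0,0.002,0],[0,0,0]],[0,[0,0.0014,0],[0,0,0]],[0,[0,0,0],[0,0,0]],[0,[0,0,0],[0,0,0]],[0,[0,0,0],[0,0,0]],[0,[0,0,0],[0,0,0]]]' 60
python3 - <<'E'
from h import *
o=ctrl.get_obs();d=o['tool_pos']-[.5257,-.2177,.045];print("along y mm",1000*d@[-.62,.785,0],o['contact_force'],"Fy",o['contact_force']@[-.62,.785,0])
im=ctrl.get_image("wrist");cv2.imwrite("pics/w18.png",im[:,:,::-1])
D=cam("wrist");print(ray(D,319,205,.05))
P=lambda gx,gy,z:np.array([.5119+gx*.785-gy*.62,-.2411+gx*.62+gy*.785,z])
print(proj(D,[P(-.036,.034,.068),P(.026,.034,.072)]))
E
```

```text
t: 15.5
tool_pos: [0.5108, -0.1993, 0.0451]
tool_rot: [-0.527, 1.504, 0.519]
contact_force: [4.0, -6.3, -13.1]
opening: 0.0111
along y mm 23.6612895146852 [  3.9876289   -6.26762032 -13.10529718] Fy -7.3924118729157176
[ 0.48693283 -0.21753471  0.05      ]
[[319.03125498 131.41546657]
 [318.80560559 303.19986357]]
```

View pics/w18.png

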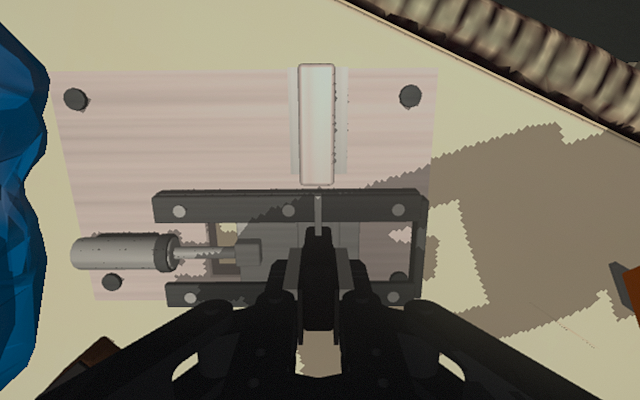

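The pointer (col 318.5) lines up with the blade (cols 299–335, centre 317). Hold briefly and make a last check.

```bash
python3 -m handwheel '[[0,[0,0.0003,0],[0,0,0]],[0,[0,0,0],[0,0,0]],[0,[0,0,0],[0,0,0]],[0,[0,0,0],[0,0,0]],[0,[0,0,0],[0,0,0]],[0,[0,0,0],[0,0,0]],[0,[0,0,0],[0,0,0]],[0,[0,0,0],[0,0,0]]]' 60
python3 - <<'E'
from h import *
o=ctrl.get_obs();d=o['tool_pos']-[.5257,-.2177,.045];print("along y mm",1000*d@[-.62,.785,0],"Fy",o['contact_force']@[-.62,.785,0],np.abs(o['dq']).max())
im=ctrl.get_image("scene");cv2.imwrite("pics/s19.png",im[:,:,::-1])
E
```

```text
t: 16.22
tool_pos: [0.5107, -0.1992, 0.0451]
tool_rot: [-0.527, 1.503, 0.518]
contact_force: [4.9, -5.8, -14.8]
opening: 0.0109
along y mm 23.82773444078013 Fy -7.587322101264063 0.0025369988845458623
```

View pics/s19.png

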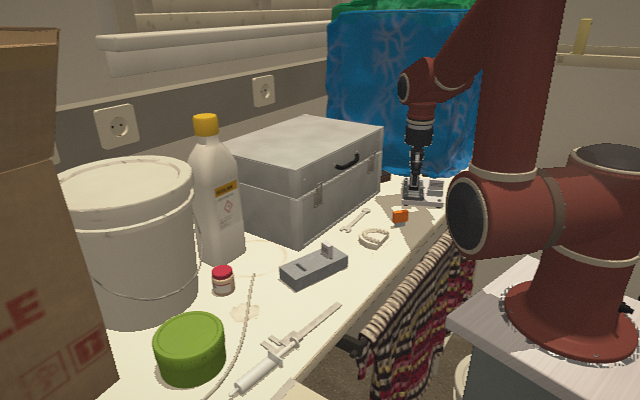

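The narrow blade is still in the rack at (326,250). The jar, cast and orange piece are where they were. Handing in.

```bash
python3 -c "
from station import ctrl
print(ctrl.finish_job())"
```

```text
the job is handed in; nothing more can be done
None
```

I took the wide gauge blade from the left rack slot, stood it in the gate slot and let go. I then gripped the tab and slid the shutter to half travel. The job was handed in at about t = 16 s with the arm still holding it there; no verdict was reported.

**Blade:** pushing down, the tool stopped firmly at 43 mm with 15 N, which is the height expected with the shoulders on the block. The later pictures show it upright and centred in the slot, clear of the fingers.

**Shutter:** the tool moved 23.8 mm along the travel. The pointer is at pixel column 318.5 and the blade's centre at 317, a difference of about 1 mm or less. The spring pushes back with about 7.5 N, slightly under the nominal 8 N, and the arm was still with a 60 N grip set.

**Other things:** in the last scene picture the narrow blade is in the rack, and the cast, jar and orange look-alike look unmoved. The sanding block was last seen in the wrist picture, and I did not re-measure where it stands.

**Small disagreement:** the tool also reads about 14 N of downward force while holding the tab. I took it to come from the fingers swinging forward as they gripped, and left it.

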